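Put the piled-up tower away in its trays

ROBOT

A 6-joint arm with a two-finger parallel gripper is mounted at the origin on a cart in front of the work surface, level with it; the furniture and walls round the work are solid. World frame = base frame: x ahead of the robot, y to its left, z up, the work surface at z = 0. Lengths are in mm, angles in rad, forces in N, time in s.
With the tool pointing down it reaches from about 350 to 775 mm from the base axis. Payload 7.3 kg.
Tool frame: the origin (TCP) lies at the very end of the fingers, on their centre line; the grasp point (between the pads) lies 19 mm behind it; z points along the fingers, y is the line along which they close (so a half turn about z gives the same grasp; the last joint's range is limited). The gripper opens to 92 mm and grips with 3 to 60 N. Pads are 19 mm wide; open, the fingers measure 130 mm over their backs; the gripper's body (75 mm by 190 mm) begins 47 mm behind the grasp point.
Start: joints at [1.154, 0.342, 1.524, -0, 1.275, -0.146], TCP at [140.423, 505.892, 226.741] pointing down, gripper open.
Joint ranges: [-2.53, 2.53], [-0.77, 2.02], [0.04, 2.7], [-1, 4.14], [0.28, 2.66], [-3.11, 3.11]. Speed limits (rad/s): [2.57, 2.57, 3.14, 3.14, 3.14, 3.14].

INTERFACE

Orientations are given as [roll, pitch, yaw] about the fixed x, y, z axes, in that order (R = Rz(yaw) Ry(pitch) Rx(roll)).
In Python, from plant import bot gives the robot as it stands.
- The arm moves only by the tool jog_arm, never from a script. Its argument "targets" is a list of rows, each an object with "xyz": the shift along the tool's x, y, z as a fraction of full scale, a list of three; "spin": the turn about the tool's z as a fraction of full scale. In form: [{"xyz": [x, y, z], "spin": spin}, ...]. A call has exactly 10 rows; each row shifts and turns the commanded pose from where the row before left it, along the tool's axes as they then stand; what a row does not reach is not made up. Full scale, the value 1, is 80 mm for a shift and 0.1 rad for a turn. A row lasts 1/8 s, in which the tool goes at most 62.5 mm and 10.7 degrees, less where a joint would pass 70% of its speed; a pose out of reach is approached as far as the arm can. A call with a number of a shift or a turn outside -1 to 1 is refused whole. A call with a gripper value outside its range is refused whole. "gripper" is the opening in per cent of the stroke, from 0 (shut) to 100 (fully open), set as the call begins (left out, the last holds). The fingers move at their own pace and stop on an object; the grip force is fixed at half the most. Time passes only in rows, so rows that do not move let the fingers close, or fill a call up. It gives the time, the measured TCP pose, the force, the opening and the grip force at its end, in the units of the state.
- bot.get_obs(): the state, without advancing time (a new reading comes with each control period).
- bot.capture(name): name is "side" or "top"; returns the picture (480x640x3 uint8, blue, green, red); there is no depth.
- bot.get_calibration(name): a dict with "vfov" (degrees; the focal length in pixels is half the picture's height over the tangent of half this angle, whatever the lens; pixels are square), "cx", "cy" (the principal point, pixels), "k1" (the pictures are not rectified: a ray, as slopes to the right and down, at radius r is drawn at 1 + k1 r^2 times it, then the intrinsics apply), "eye" and "rotation" of the camera in the world. Camera axes: x right, y down, z forward; pixel columns grow to the right and rows downward; lengths in mm; the calibration is good to about 2 mm. A picture is of the moment at which its call begins. get_calibration takes no time and is no camera call.
- bot.close_job(): hands the job in; it is judged then, once.
The state is a dict: "time": time; "joint_positions": joint angles; "dq": joint speeds; "tau": joint torques, N m; "tool_pos": TCP position; "tcp_rot": TCP orientation; "contact_force": force on the tool from outside, world axes, zero at the start; "moment": the same for the moment, N m; "grip_width": finger opening in mm; "finger_force": force on a finger pad.
Only numpy, scipy, OpenCV 4.12 (cv2) and the standard library are available. Lean on these libraries where they do the work, as an engineer would, in place of code of your own. Each camera call takes 0.05 s, during which the arm holds its last target. There are 200 camera calls.

TASK

Someone has piled a dosing cap, two metal tins and a thread spool into a tower on the laundry counter. Take the tower apart and stand each piece upright and flat in the round white tray of its size: the spool in the smallest tray, the narrow tin in the next larger, the wide tin in the next, and the blue cap, still mouth down, in the largest.

Things in the scene. Friction and masses are not known exactly. Their poses are not given: they have to be found in the camera images.
- spool: Small thread spool standing on end, top of the pile: flanges 25 mm across, 43 mm tall, purple thread. Origin: centre of its underside; z axis up along its own axis; round.
- narrow_tin: Narrower of the two plain metal lidded tins, second from the top of the pile: round, 37 mm across, 32 mm tall, lid fixed on. Origin: centre of its underside; z up.
- wide_tin: Wider of the two plain metal lidded tins, third from the top of the pile: round, 50 mm across, 32 mm tall, lid fixed on. Origin: centre of its underside; z up.
- dosing_cap: Light blue plastic dosing cap of a detergent jug, standing mouth down, closed flat end up; bottom of the pile, on the worktop. Round, 65 mm across at the foot, narrowing to 56 mm at the top, 40 mm tall. Origin: centre of its underside; z up.
- tray_a: Smallest of four low round white trays fixed to the worktop, told apart only by size: 41 mm wide inside, 49 mm over the rim. Flat floor 3 mm above the worktop, rim 9 mm above the worktop, wall 4 mm. Origin: centre of its underside, on the worktop. Place of the spool.
- tray_b: Second smallest of four low round white trays fixed to the worktop, told apart only by size: 53 mm wide inside, 61 mm over the rim. Flat floor 3 mm above the worktop, rim 9 mm above the worktop, wall 4 mm. Origin: centre of its underside, on the worktop. Place of the narrow tin.
- tray_c: Second largest of four low round white trays fixed to the worktop, told apart only by size: 66 mm wide inside, 74 mm over the rim. Flat floor 3 mm above the worktop, rim 9 mm above the worktop, wall 4 mm. Origin: centre of its underside, on the worktop. Place of the wide tin.
- tray_d: Largest of four low round white trays fixed to the worktop, told apart only by size: 81 mm wide inside, 89 mm over the rim. Flat floor 3 mm above the worktop, rim 9 mm above the worktop, wall 4 mm. Origin: centre of its underside, on the worktop. Place of the dosing cap.
Things that resemble listed ones, but are neither listed nor needed, are in the scene too. Leave any purple or red look-alike of the dosing_cap alone.

How it is judged (in metres and radians):
At the end, for the whole second after the job is handed in: Spool, narrow tin, wide tin and dosing cap stand in the smallest, second smallest, second largest and largest tray: upright as in the pile (0.12 rad), underside on the tray floor (under 6 mm above the worktop), centre within 11 mm of the tray centre, at rest (horizontal distance between spool and tray_a below 0.011 m and z of spool in the frame of tray_a between 0 and 0.006 m and angle between each of spool, narrow_tin, wide_tin, dosing_cap's own z axis and vertical below 0.12 rad and linear speed of each of spool, narrow_tin, wide_tin, dosing_cap below 0.02 m/s and angular speed of each of spool, narrow_tin, wide_tin, dosing_cap below 0.3 rad/s and horizontal distance between narrow_tin and tray_b below 0.011 m and z of narrow_tin in the frame of tray_b between 0 and 0.006 m and horizontal distance between wide_tin and tray_c below 0.011 m and z of wide_tin in the frame of tray_c between 0 and 0.006 m and horizontal distance between dosing_cap and tray_d below 0.011 m and z of dosing_cap in the frame of tray_d between 0 and 0.006 m); the robot touches nothing.
It also fails if it takes over 104 s, if anything falls off the work surface, if the arm or the gripper's body presses on something with over 40 N, if the wrist force passes 120 N, or if a joint passes its speed limit or range.

## Working session

There is one attempt and no reset: what is moved stays moved. The work goes in short steps, Python scripts to look and compute and a tool call to move; the robot and the scene stay as the last step left them, time stands still between calls to the robot, and variables do not carry over. Pictures are saved under pics/ and viewed, at most 14 in all, crops included, and the job is handed in when it is done.

Besides the shell and the picture viewer there is one more tool, called in YAML: its name, and indented under it one key for each argument. jog_arm: Moves the arm, as the interface text tells. Shift numbers are shares of 80 mm and turn numbers shares of 0.1 rad, none past 1 either way. Its arguments: {"type":"object","properties":{"targets":{"type":"array","items":{"type":"object","properties":{"xyz":{"type":"array","items":{"type":"number"}},"spin":{"type":"number"}}}},"gripper":{"type":"number"}},"required":["targets"]}

```bash
mkdir -p pics
python3 - <<'E'
from plant import bot
import cv2
for n in("top","side"):
    cv2.imwrite(f"pics/{n}0.png",bot.capture(n)); print(n,bot.get_calibration(n))
print(bot.get_obs())
E
```

```text
top {'vfov': 56.47598471699155, 'cx': 318.8702694700768, 'cy': 247.64044635222274, 'k1': -0.007063547183842285, 'eye': array([ 369.70446198, -116.3519577 ,  933.08961679]), 'rotation': array([-2.95515082, -0.01510754, -1.56454509])}
side {'vfov': 46.45094100755816, 'cx': 316.48243288799, 'cy': 232.0800252347, 'k1': -0.05900143708274482, 'eye': array([319.90261531, 860.53936217, 550.59711054]), 'rotation': array([-1.98653362, -0.01264088, -2.9256757 ])}
{'time': 0.1, 'joint_positions': array([ 1.15401779e+00,  3.42650063e-01,  1.52490548e+00, -3.52097612e-05,
        1.27543183e+00, -1.45990735e-01]), 'dq': array([-0.00077474, -0.00252284, -0.00215178,  0.00015455, -0.00080338,
       -0.00175135]), 'tau': array([ 1.25412906e-03, -4.31999803e+01, -2.44696748e+01,  7.17263133e-02,
        5.26216964e-02, -3.20742208e-05]), 'tool_pos': array([140.26648816, 505.53391547, 226.12161313]), 'tcp_rot': array([-3.14020787e+00, -1.69580945e-04,  2.87081501e+00]), 'contact_force': array([-0.32448959,  0.11711335, -0.10171116]), 'moment': array([-0.00788998, -0.00736184,  0.0420263 ]), 'finger_force': 0.0, 'grip_width': 91.84274245964319}
```

View pics/top0.png

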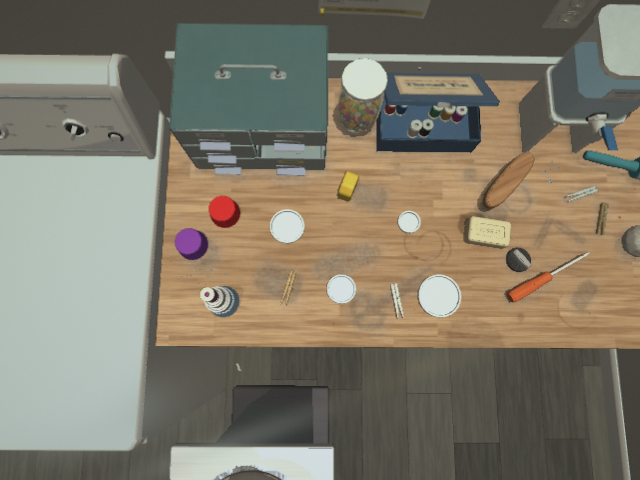

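View pics/side0.png

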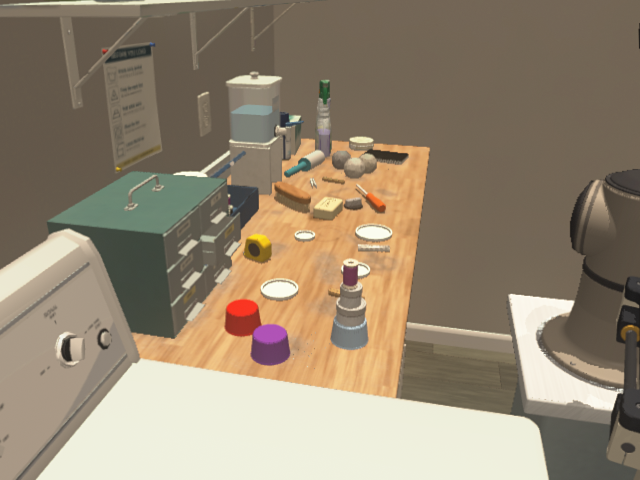

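Top view shows the tower near (215,300). Trays are at (440,296), (287,226), (341,289) and (409,222). The red (223,211) and purple (191,243) caps are look-alikes, and the thread spools in the box at (440,125) resemble the spool. The side view shows the tower at (350,305), with the spool on top.

```bash
cat > h.py <<'E'
import numpy as np, cv2
from plant import bot
from scipy.spatial.transform import Rotation as Ro
def cam(n):
    c=bot.get_calibration(n); f=240/np.tan(np.radians(c['vfov']/2))
    return c,f,Ro.from_euler('xyz',c['rotation']).as_matrix()
def world(n,u,v,z):
    c,f,R=cam(n); d=np.array([(u-c['cx'])/f,(v-c['cy'])/f]); s=d.copy()
    for _ in range(10): s=d/(1+c['k1']*(s@s))
    r=R@np.r_[s,1]; e=np.array(c['eye']); return (e+r*(z-e[2])/r[2])
def pix(n,p):
    c,f,R=cam(n); q=R.T@(np.array(p)-c['eye']); s=q[:2]/q[2]; s=s*(1+c['k1']*(s@s))
    return s*f+[c['cx'],c['cy']]
def circ(n,p,r):
    a=np.linspace(0,2*np.pi,41)
    return np.array([pix(n,[p[0]+r*np.cos(t),p[1]+r*np.sin(t),p[2]]) for t in a])
def zoom(im,x,y,w,h,k,name,circs=()):
    o=cv2.resize(im[y:y+h,x:x+w],None,fx=k,fy=k,interpolation=cv2.INTER_CUBIC)
    for c in circs: cv2.polylines(o,[(((c-[x,y])+.5)*k).astype(np.int32)],True,(0,0,255),1)
    cv2.imwrite(f"pics/{name}.png",o)
E
python3 - <<'E'
from h import *
t=cv2.imread("pics/top0.png");s=cv2.imread("pics/side0.png")
for im,n,seeds in((t,"top",[(287,226),(341,289),(409,222),(440,296)]),(s,"side",[(279,289),(305,236),(373,233)])):
    for sd in seeds:
        m=(im.min(2)>150).astype(np.uint8)
        x,y=sd;w=np.zeros_like(m);w[y-30:y+30,x-32:x+32]=1;m*=w
        k,l,st,ce=cv2.connectedComponentsWithStats(m)
        i=1+np.argmax(st[1:,4]); c=max(cv2.findContours((l==i).astype(np.uint8),0,1)[0],key=len)[:,0]
        W=np.array([world(n,*p,9)[:2] for p in c]); (cx,cy),(a,b),_=cv2.fitEllipse(W.astype(np.float32))
        print(n,sd,round(cx,1),round(cy,1),round(a),round(b))
a=cv2.resize(t[265:330,185:255],None,fx=8,fy=8,interpolation=2)[:520]
b=cv2.resize(s[250:355,320:385],None,fx=4.95,fy=4.95,interpolation=2)[:520]
h=min(len(a),len(b));o=np.hstack([a[:h],b[:h,:230*1]]) if 0 else np.hstack([cv2.resize(a,(440,409)),cv2.resize(b,(322,409*1))])
cv2.imwrite("pics/tower.png",o)
# guess: axis from spool top & cap foot
print(world("top",207,294,139),world("side",350,265,147),world("top",222,300,40))
E
```

```text
top (287, 226) 591.3 -60.7 72 72
top (341, 289) 458.7 -175.7 58 60
top (409, 222) 603.5 -321.4 46 47
top (440, 296) 445.9 -379.9 86 87
side (279, 289) 589.9 -60.5 72 75
side (305, 236) 602.5 -321.0 45 48
side (373, 233) 444.6 -377.9 83 88
[434.3771061   69.86734472 139.        ] [431.80131464  79.35732071 147.        ] [430.79205975  62.78454351  40.        ]
```

View pics/tower.png

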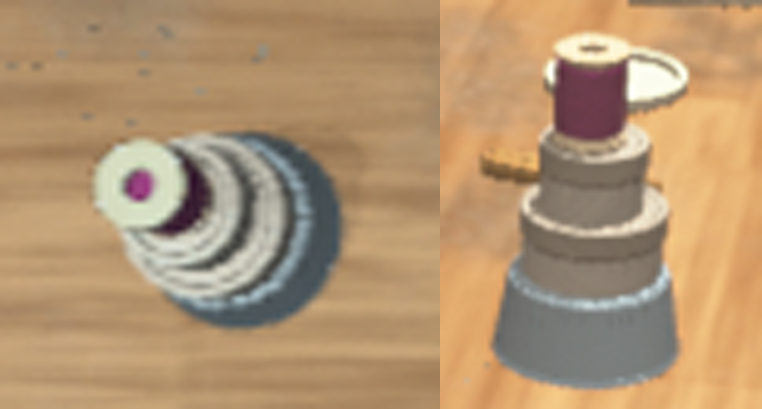

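Crop shows the right tower: spool top hole at top-view pixel (207.1,294.6), side-view (350.9,262.3), with both tins below and the blue cap at the foot. I'll measure each level and draw an overlay to check it.

Run:
```python
from h import *
from scipy.optimize import least_squares
def crop(x,y): 
    return ("top",(185+x/6.286-.4,265+y/6.29-.4)) if x<440 else ("side",(320+(x-440)/4.954-.4,250+y/3.895-.4))
for nm,z,pts in (("spool",147,[(139,186),(593,48)]),):
    for p in pts:
        n,u=crop(*p); print(nm,n,world(n,*u,z).round(1))
# rim-edge points -> silhouette fit of circle radius r at height z
edges={"ntin":(104,18.5,[(540,135),(650,143),(241,190),(225,155),(200,135)]),
"wtin":(72,25,[(521,206),(668,210),(287,200),(270,160),(240,138)]),
"cap":(0,32.5,[(494,352),(678,357),(585,388),(342,230),(325,285),(255,327)])}
for k,(z,r,P) in edges.items():
    W=np.array([world(n,*u,z)[:2] for n,u in (crop(*p) for p in P)])
    s=least_squares(lambda c:np.hypot(*(W-c).T)-r,[432,66]); print(k,s.x.round(1),s.fun.round(1))
```

```text
spool top [433.4  68.5 147. ]
spool side [432.8  68.5 147. ]
ntin [431.9  65.9] [-1.3  0.8 -0.8  0.2  2.2]
wtin [430.4  64.9] [-0.4  0.2 -0.5  0.2  0.6]
cap [430.8  67. ] [-1.2  0.5 -1.4 -1.  -0.7 -1. ]
```

jog_arm:
  targets:
    - {"xyz":[0,0,0],"spin":-1}
    - {"xyz":[0,0,0],"spin":-1}
    - {"xyz":[0,0,0],"spin":-0.708}
    - {"xyz":[-0.39,-0.58,0],"spin":0}
    - {"xyz":[-0.39,-0.58,0],"spin":0}
    - {"xyz":[-0.39,-0.58,0],"spin":0}
    - {"xyz":[-0.39,-0.58,0],"spin":0}
    - {"xyz":[-0.39,-0.58,0],"spin":0}
    - {"xyz":[-0.39,-0.58,0],"spin":0}
    - {"xyz":[-0.39,-0.58,0],"spin":0}
  gripper: 100

```text
time: 1.35
tool_pos: [359.4, 179.4, 226.7]
tcp_rot: [3.141, 0.0, -3.142]
contact_force: [0.5, -0.1, 0.0]
grip_width: 91.8
finger_force: 0.0
```

jog_arm:
  targets:
    - {"xyz":[-0.31,-0.46,0],"spin":0}
    - {"xyz":[-0.31,-0.46,0],"spin":0}
    - {"xyz":[-0.31,-0.48,0],"spin":0}
    - {"xyz":[0,0,0],"spin":0}
    - {"xyz":[0,0,0.4],"spin":0}
    - {"xyz":[0,0,0.4],"spin":0}
    - {"xyz":[0,0,0.4],"spin":0}
    - {"xyz":[0,0,0.2],"spin":0}
    - {"xyz":[0,0,0],"spin":0}
    - {"xyz":[0,0,0],"spin":0}

```text
time: 2.6
tool_pos: [433.4, 69.6, 115.4]
tcp_rot: [3.141, 0.001, -3.141]
contact_force: [-0.3, -0.3, 0.5]
grip_width: 91.7
finger_force: 0.0
```

jog_arm:
  targets:
    - {"xyz":[0,0,0],"spin":0}
    - {"xyz":[0,0,0],"spin":0}
    - {"xyz":[0,0,0],"spin":0}
    - {"xyz":[0,0,0],"spin":0}
    - {"xyz":[0,0,0],"spin":0}
    - {"xyz":[0,0,0],"spin":0}
    - {"xyz":[0,0,0],"spin":0}
    - {"xyz":[0,0,0],"spin":0}
    - {"xyz":[0,0,0],"spin":0}
    - {"xyz":[0,0,0],"spin":0}
  gripper: 0

```text
time: 3.85
tool_pos: [433.2, 69.1, 114.7]
tcp_rot: [3.142, -0.0, -3.142]
contact_force: [-0.5, -0.6, 0.4]
grip_width: 24.1
finger_force: 30.0
```

jog_arm:
  targets:
    - {"xyz":[0,0,-0.3],"spin":0}
    - {"xyz":[0,0,-0.5],"spin":0}
    - {"xyz":[-0.2,-0.4,0],"spin":0}
    - {"xyz":[-0.265,-0.6,0],"spin":0}
    - {"xyz":[-0.265,-0.6,0],"spin":0}
    - {"xyz":[-0.265,-0.6,0],"spin":0}
    - {"xyz":[-0.265,-0.6,0],"spin":0}
    - {"xyz":[-0.265,-0.6,0],"spin":0}
    - {"xyz":[-0.265,-0.6,0],"spin":0}
    - {"xyz":[-0.265,-0.6,0],"spin":0}

```text
time: 5.1
tool_pos: [598.0, -300.5, 178.4]
tcp_rot: [3.141, -0.0, 3.141]
contact_force: [0.4, -0.5, 0.7]
grip_width: 24.3
finger_force: 30.0
```

jog_arm:
  targets:
    - {"xyz":[-0.06,-0.24,0],"spin":0}
    - {"xyz":[0,0,0],"spin":0}
    - {"xyz":[0,0,0.4],"spin":0}
    - {"xyz":[0,0,0.4],"spin":0}
    - {"xyz":[0,0,0.4],"spin":0}
    - {"xyz":[0,0,0.4],"spin":0}
    - {"xyz":[0,0,0.2],"spin":0}
    - {"xyz":[0,0,0],"spin":0}
    - {"xyz":[0,0,0],"spin":0}
    - {"xyz":[0,0,0],"spin":0}

```text
time: 6.35
tool_pos: [603.1, -318.5, 36.3]
tcp_rot: [-3.14, 0.002, -3.142]
contact_force: [-1.1, 0.6, 0.5]
grip_width: 24.0
finger_force: 30.0
```

Run:
```python
from h import *
print(bot.get_obs()['tool_pos'])
s=bot.capture("side");t=bot.capture("top")
a=cv2.resize(t[180:265,360:460],(470,400),interpolation=2);b=cv2.resize(s[170:260,270:340],(311,400),interpolation=2)
cv2.imwrite("pics/a1.png",np.hstack([a,b]))
```

```text
[ 603.1258299  -318.50482175   36.28090076]
```

View pics/a1.png

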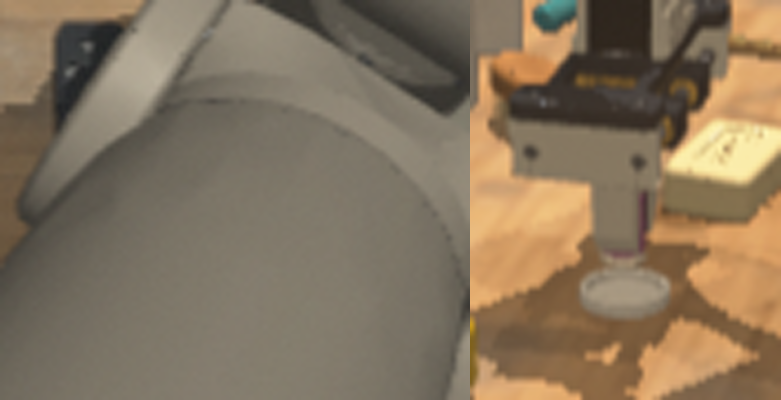

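The side picture shows the spool held over the small tray (crop (622,290)), and the top view is blocked by the arm. Lowering.

jog_arm:
  targets:
    - {"xyz":[0,-0.03,0.1],"spin":0}
    - {"xyz":[0,0,0.1],"spin":0}
    - {"xyz":[0,0,0.05],"spin":0}
    - {"xyz":[0,0,0.02],"spin":0}
    - {"xyz":[0,0,0],"spin":0}
    - {"xyz":[0,0,0],"spin":0}
    - {"xyz":[0,0,0],"spin":0}
    - {"xyz":[0,0,0],"spin":0}
    - {"xyz":[0,0,0],"spin":0}
    - {"xyz":[0,0,0],"spin":0}

```text
time: 7.7
tool_pos: [602.1, -320.3, 13.7]
tcp_rot: [3.141, -0.001, -3.142]
contact_force: [-2.2, 2.1, 5.8]
grip_width: 24.3
finger_force: 30.0
```

jog_arm:
  targets:
    - {"xyz":[0,0,0],"spin":0}
    - {"xyz":[0,0,0],"spin":0}
    - {"xyz":[0,0,0],"spin":0}
    - {"xyz":[0,0,0],"spin":0}
    - {"xyz":[0,0,-0.2],"spin":0}
    - {"xyz":[0,0,-0.5],"spin":0}
    - {"xyz":[0,0,-0.6],"spin":0}
    - {"xyz":[0,0,-0.6],"spin":0}
    - {"xyz":[0,0,0],"spin":0}
    - {"xyz":[0,0,0],"spin":0}
  gripper: 55

```text
time: 8.95
tool_pos: [602.2, -320.3, 165.5]
tcp_rot: [-3.142, 0.0, -3.142]
contact_force: [-0.0, -0.1, -0.5]
grip_width: 50.6
finger_force: 0.0
```

jog_arm:
  targets:
    - {"xyz":[0.266,0.605,0],"spin":0}
    - {"xyz":[0.266,0.605,0],"spin":0}
    - {"xyz":[0.266,0.605,0],"spin":0}
    - {"xyz":[0.266,0.605,0],"spin":0}
    - {"xyz":[0.266,0.605,0],"spin":0}
    - {"xyz":[0.266,0.605,0],"spin":0}
    - {"xyz":[0.266,0.605,0],"spin":0}
    - {"xyz":[0.266,0.605,0],"spin":0}
    - {"xyz":[0,0,0],"spin":0}
    - {"xyz":[0,0,0],"spin":0}
  gripper: 100

```text
time: 10.2
tool_pos: [432.1, 66.5, 164.6]
tcp_rot: [-3.141, -0.001, -3.141]
contact_force: [0.3, -0.0, 1.0]
grip_width: 91.5
finger_force: 0.0
```

Run:
```python
from h import *
s=bot.capture("side");t=bot.capture("top")
a=cv2.resize(t[180:265,360:460],(400,340),interpolation=2);b=cv2.resize(s[230:355,310:410],(400,500),interpolation=2)
c=cv2.resize(s[190:250,270:340],(400,340),interpolation=2)
o=np.zeros((600,800,3),np.uint8);o[:340,:400]=a;o[:500,400:]=b;o[340:,:400]=c[:260]
for (p,r) in (([432,66.5,104],18.5),([430.5,65,72],25),([431,66.5,0],32.5)):
    q=(circ("side",p,r)+.5-[310,230])*4+[400,0]; cv2.polylines(o,[q.astype(np.int32)],True,(0,0,255),1)
cv2.imwrite("pics/a2.png",o);print(bot.get_obs()['tool_pos'])
```

```text
[432.50484197  65.77408857 164.69475843]
```

View pics/a2.png

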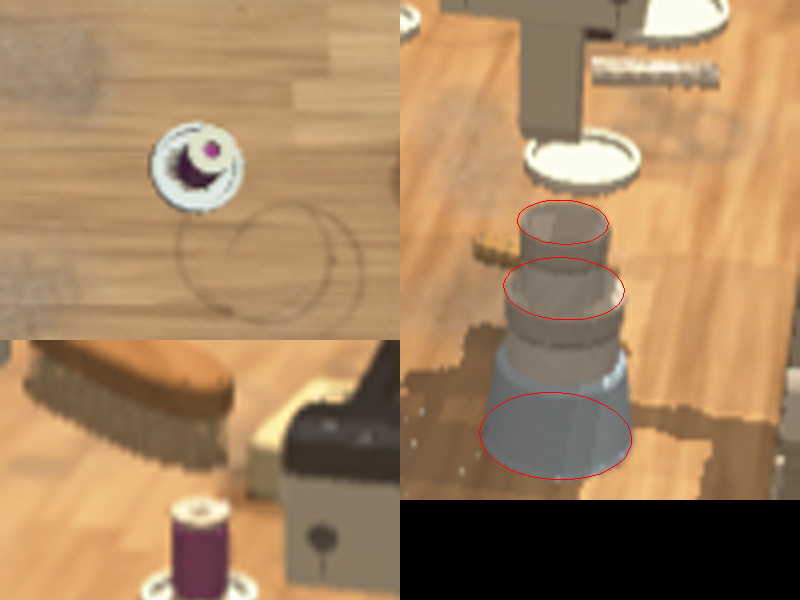

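The spool stands upright in tray a (top crop (212,150)). The red circles agree with the tins and cap, so next is the narrow tin.

jog_arm:
  targets:
    - {"xyz":[0,0.0,0.4],"spin":0}
    - {"xyz":[0,0,0.4],"spin":0}
    - {"xyz":[0,0,0.23],"spin":0}
    - {"xyz":[0,0,0],"spin":0}
    - {"xyz":[0,0,0],"spin":0}
    - {"xyz":[0,0,0],"spin":0}
    - {"xyz":[0,0,0],"spin":0}
    - {"xyz":[0,0,0],"spin":0}
    - {"xyz":[0,0,0],"spin":0}
    - {"xyz":[0,0,0],"spin":0}

```text
time: 11.55
tool_pos: [432.2, 66.8, 82.8]
tcp_rot: [3.141, 0.0, -3.142]
contact_force: [0.1, 0.9, 0.2]
grip_width: 91.8
finger_force: 0.0
```

jog_arm:
  targets:
    - {"xyz":[0,0,0],"spin":0}
    - {"xyz":[0,0,0],"spin":0}
    - {"xyz":[0,0,0],"spin":0}
    - {"xyz":[0,0,0],"spin":0}
    - {"xyz":[0,0,0],"spin":0}
    - {"xyz":[0,0,0],"spin":0}
    - {"xyz":[0,0,0],"spin":0}
    - {"xyz":[0,0,0],"spin":0}
    - {"xyz":[0,0,0],"spin":0}
    - {"xyz":[0,0,0],"spin":0}
  gripper: 0

```text
time: 12.8
tool_pos: [432.2, 66.7, 82.7]
tcp_rot: [3.142, 0.0, 3.142]
contact_force: [-0.8, -0.7, -0.7]
grip_width: 36.5
finger_force: 30.0
```

jog_arm:
  targets:
    - {"xyz":[0,0,-0.3],"spin":0}
    - {"xyz":[0,0,-0.45],"spin":0}
    - {"xyz":[-0.055,-0.505,0],"spin":0}
    - {"xyz":[-0.055,-0.505,0],"spin":0}
    - {"xyz":[-0.055,-0.505,0],"spin":0}
    - {"xyz":[-0.055,-0.505,0],"spin":0}
    - {"xyz":[-0.055,-0.505,0],"spin":0}
    - {"xyz":[-0.055,-0.505,0],"spin":0}
    - {"xyz":[0,0,0.4],"spin":0}
    - {"xyz":[0,0,0.4],"spin":0}

```text
time: 14.05
tool_pos: [458.6, -176.5, 78.0]
tcp_rot: [-3.141, 0.001, 3.14]
contact_force: [1.3, 0.4, 0.9]
grip_width: 36.2
finger_force: 30.0
```

jog_arm:
  targets:
    - {"xyz":[0,0,0.3],"spin":0}
    - {"xyz":[0,0,0.3],"spin":0}
    - {"xyz":[0,0,0.1],"spin":0}
    - {"xyz":[0,0,0.05],"spin":0}
    - {"xyz":[0,0,0],"spin":0}
    - {"xyz":[0,0,0],"spin":0}
    - {"xyz":[0,0,0],"spin":0}
    - {"xyz":[0,0,0],"spin":0}
    - {"xyz":[0,0,0],"spin":0}
    - {"xyz":[0,0,0],"spin":0}

```text
time: 15.3
tool_pos: [458.6, -175.7, 18.7]
tcp_rot: [3.142, 0.0, 3.142]
contact_force: [0.4, 0.5, -0.5]
grip_width: 36.7
finger_force: 30.0
```

Down 4.7 mm, then release in the next call.

jog_arm:
  targets:
    - {"xyz":[0,0,0.04],"spin":0}
    - {"xyz":[0,0,0.02],"spin":0}
    - {"xyz":[0,0,0],"spin":0}
    - {"xyz":[0,0,0],"spin":0}
    - {"xyz":[0,0,0],"spin":0}
    - {"xyz":[0,0,0],"spin":0}
    - {"xyz":[0,0,0],"spin":0}
    - {"xyz":[0,0,0],"spin":0}
    - {"xyz":[0,0,0],"spin":0}
    - {"xyz":[0,0,0],"spin":0}

```text
time: 16.55
tool_pos: [458.6, -175.7, 13.9]
tcp_rot: [3.142, 0.0, -3.142]
contact_force: [-0.7, 0.9, -0.3]
grip_width: 35.8
finger_force: 30.0
```

jog_arm:
  targets:
    - {"xyz":[0,0,0],"spin":0}
    - {"xyz":[0,0,0],"spin":0}
    - {"xyz":[0,0,0],"spin":0}
    - {"xyz":[0,0,0],"spin":0}
    - {"xyz":[0,0,-0.2],"spin":0}
    - {"xyz":[0,0,-0.5],"spin":0}
    - {"xyz":[0,0,-0.6],"spin":0}
    - {"xyz":[0,0,-0.4],"spin":0}
    - {"xyz":[0,0,0],"spin":0}
    - {"xyz":[0,0,0],"spin":0}
  gripper: 68

```text
time: 17.8
tool_pos: [458.0, -175.4, 149.1]
tcp_rot: [3.141, -0.001, -3.142]
contact_force: [0.1, 0.0, -0.8]
grip_width: 62.5
finger_force: 0.0
```

jog_arm:
  targets:
    - {"xyz":[0.057,0.502,0],"spin":0}
    - {"xyz":[0.057,0.502,0],"spin":0}
    - {"xyz":[0.057,0.502,0],"spin":0}
    - {"xyz":[0.057,0.502,0],"spin":0}
    - {"xyz":[0.057,0.502,0],"spin":0}
    - {"xyz":[0.057,0.502,0],"spin":0}
    - {"xyz":[0,0,0.2],"spin":0}
    - {"xyz":[0,0,0.2],"spin":0}
    - {"xyz":[0,0,0],"spin":0}
    - {"xyz":[0,0,0],"spin":0}
  gripper: 100

```text
time: 19.05
tool_pos: [431.1, 65.2, 117.6]
tcp_rot: [3.141, -0.001, 3.141]
contact_force: [-0.2, 0.2, -0.1]
grip_width: 91.4
finger_force: 0.0
```

Run:
```python
from h import *
s=bot.capture("side");t=bot.capture("top")
a=cv2.resize(t[250:330,300:400],(400,320),interpolation=2);b=cv2.resize(s[230:355,310:410],(400,500),interpolation=2)
o=np.zeros((500,800,3),np.uint8);o[:320,:400]=a;o[:500,400:]=b
for (p,r) in (([430.5,65,72],25),([431,66.5,40],28),([431,66.5,0],32.5),([458.7,-175.7,35],18.5)):
    q=(circ("side",p,r)+.5-[310,230])*4+[400,0]; cv2.polylines(o,[q.astype(np.int32)],True,(0,0,255),1)
    q=(circ("top",p,r)+.5-[300,250])*4; cv2.polylines(o,[q.astype(np.int32)],True,(0,0,255),1)
cv2.imwrite("pics/a3.png",o);print(bot.get_obs()['tool_pos'])
```

```text
[431.51220867  65.10541896 118.1665898 ]
```

View pics/a3.png

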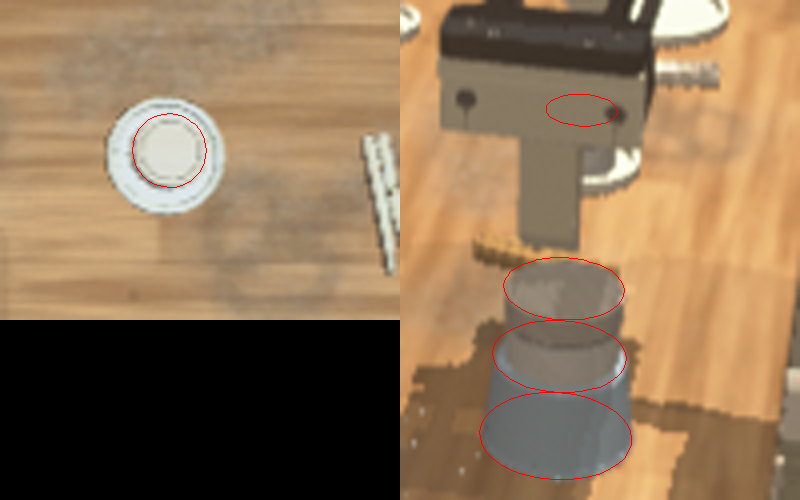

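The narrow tin stands in tray b, and the red circle fits it at crop (169,150). The wide tin and cap are unmoved. I'll lower by 67 mm and grip the wide tin.

jog_arm:
  targets:
    - {"xyz":[0,0,0.3],"spin":0}
    - {"xyz":[0,0,0.3],"spin":0}
    - {"xyz":[0,0,0.2],"spin":0}
    - {"xyz":[0,0,0.04],"spin":0}
    - {"xyz":[0,0,0],"spin":0}
    - {"xyz":[0,0,0],"spin":0}
    - {"xyz":[0,0,0],"spin":0}
    - {"xyz":[0,0,0],"spin":0}
    - {"xyz":[0,0,0],"spin":0}
    - {"xyz":[0,0,0],"spin":0}

```text
time: 20.4
tool_pos: [431.2, 65.3, 50.7]
tcp_rot: [3.142, 0.0, -3.142]
contact_force: [0.5, -0.6, 0.7]
grip_width: 91.7
finger_force: 0.0
```

jog_arm:
  targets:
    - {"xyz":[0,0,0],"spin":0}
    - {"xyz":[0,0,0],"spin":0}
    - {"xyz":[0,0,0],"spin":0}
    - {"xyz":[0,0,0],"spin":0}
    - {"xyz":[0,0,0],"spin":0}
    - {"xyz":[0,0,0],"spin":0}
    - {"xyz":[0,0,0],"spin":0}
    - {"xyz":[0,0,0],"spin":0}
    - {"xyz":[0,0,0],"spin":0}
    - {"xyz":[0,0,0],"spin":0}
  gripper: 0

```text
time: 21.65
tool_pos: [431.3, 65.3, 50.7]
tcp_rot: [3.141, 0.0, 3.142]
contact_force: [-0.3, 0.6, 0.8]
grip_width: 49.6
finger_force: 30.0
```

jog_arm:
  targets:
    - {"xyz":[0,0,-0.3],"spin":0}
    - {"xyz":[0,0,-0.45],"spin":0}
    - {"xyz":[-0.4,-0.315,0],"spin":0}
    - {"xyz":[-0.4,-0.315,0],"spin":0}
    - {"xyz":[-0.4,-0.315,0],"spin":0}
    - {"xyz":[-0.4,-0.315,0],"spin":0}
    - {"xyz":[-0.4,-0.315,0],"spin":0}
    - {"xyz":[0,0,0],"spin":0}
    - {"xyz":[0,0,0.35],"spin":0}
    - {"xyz":[0,0,0.35],"spin":0}

```text
time: 22.9
tool_pos: [590.3, -60.2, 54.0]
tcp_rot: [3.141, -0.001, -3.141]
contact_force: [0.3, -0.5, -1.4]
grip_width: 49.5
finger_force: 30.0
```

jog_arm:
  targets:
    - {"xyz":[0,0,0.2],"spin":0}
    - {"xyz":[0,0,0.15],"spin":0}
    - {"xyz":[0,0,0.1],"spin":0}
    - {"xyz":[0,0,0],"spin":0}
    - {"xyz":[0,0,0],"spin":0}
    - {"xyz":[0,0,0],"spin":0}
    - {"xyz":[0,0,0],"spin":0}
    - {"xyz":[0,0,0],"spin":0}
    - {"xyz":[0,0,0],"spin":0}
    - {"xyz":[0,0,0],"spin":0}

```text
time: 24.15
tool_pos: [591.2, -60.7, 18.7]
tcp_rot: [3.141, -0.0, -3.142]
contact_force: [-0.7, -0.6, -0.6]
grip_width: 49.4
finger_force: 30.0
```

jog_arm:
  targets:
    - {"xyz":[0,0,0.04],"spin":0}
    - {"xyz":[0,0,0.02],"spin":0}
    - {"xyz":[0,0,0],"spin":0}
    - {"xyz":[0,0,0],"spin":0}
    - {"xyz":[0,0,0],"spin":0}
    - {"xyz":[0,0,0],"spin":0}
    - {"xyz":[0,0,0],"spin":0}
    - {"xyz":[0,0,0],"spin":0}
    - {"xyz":[0,0,0],"spin":0}
    - {"xyz":[0,0,0],"spin":0}

```text
time: 25.4
tool_pos: [591.2, -60.7, 13.9]
tcp_rot: [3.142, 0.0, -3.142]
contact_force: [-0.2, 0.5, -1.0]
grip_width: 49.1
finger_force: 30.0
```

jog_arm:
  targets:
    - {"xyz":[0,0,0],"spin":0}
    - {"xyz":[0,0,0],"spin":0}
    - {"xyz":[0,0,0],"spin":0}
    - {"xyz":[0,0,0],"spin":0}
    - {"xyz":[0,0,-0.2],"spin":0}
    - {"xyz":[0,0,-0.5],"spin":0}
    - {"xyz":[0,0,-0.5],"spin":0}
    - {"xyz":[0,0,0],"spin":0}
    - {"xyz":[0,0,0],"spin":0}
    - {"xyz":[0,0,0],"spin":0}
  gripper: 85

```text
time: 26.65
tool_pos: [590.5, -60.6, 108.8]
tcp_rot: [3.141, -0.002, 3.142]
contact_force: [0.3, 0.4, -0.4]
grip_width: 78.2
finger_force: 0.0
```

jog_arm:
  targets:
    - {"xyz":[0.4,0.318,0],"spin":0}
    - {"xyz":[0.4,0.318,0],"spin":0}
    - {"xyz":[0.4,0.318,0],"spin":0}
    - {"xyz":[0.4,0.318,0],"spin":0}
    - {"xyz":[0.4,0.318,0],"spin":0}
    - {"xyz":[0,0,0],"spin":0}
    - {"xyz":[0,0,0.3],"spin":0}
    - {"xyz":[0,0,0.1],"spin":0}
    - {"xyz":[0,0,0],"spin":0}
    - {"xyz":[0,0,0],"spin":0}
  gripper: 100

```text
time: 27.9
tool_pos: [431.8, 66.2, 78.2]
tcp_rot: [3.142, 0.001, 3.141]
contact_force: [0.2, -0.4, 0.2]
grip_width: 91.8
finger_force: 0.0
```

Run:
```python
from h import *
s=bot.capture("side");t=bot.capture("top")
a=cv2.resize(t[185:265,240:340],(400,320),interpolation=2);b=cv2.resize(s[230:355,310:410],(400,500),interpolation=2)
o=np.zeros((500,800,3),np.uint8);o[:320,:400]=a;o[:500,400:]=b
for (p,r) in (([431,66.5,40],28),([431,66.5,0],32.5)):
    q=(circ("side",p,r)+.5-[310,230])*4+[400,0]; cv2.polylines(o,[q.astype(np.int32)],True,(0,0,255),1)
q=(circ("top",[591,-60.6,35],25)+.5-[240,185])*4; cv2.polylines(o,[q.astype(np.int32)],True,(0,0,255),1)
cv2.imwrite("pics/a4.png",o);print(bot.get_obs()['tool_pos'])
```

```text
[431.69687934  66.32060146  78.357143  ]
```

View pics/a4.png

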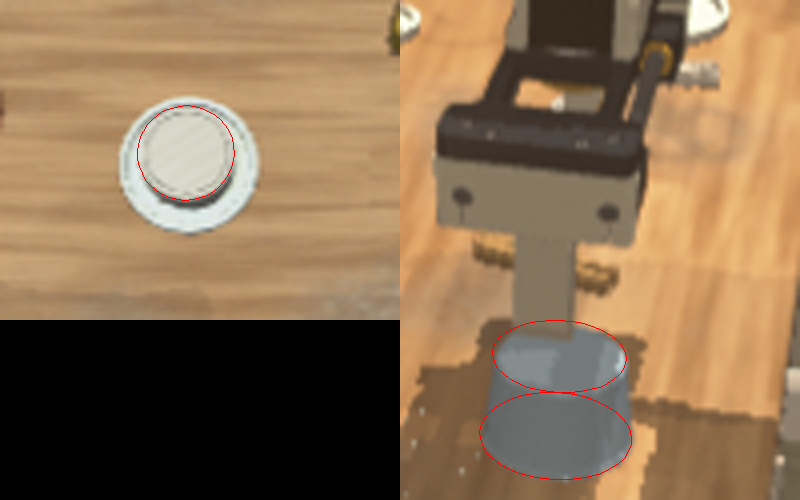

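The wide tin sits well in tray c (crop (187,153)). The cap matches its overlay, so I'll lower and grip.

jog_arm:
  targets:
    - {"xyz":[0,0,0.3],"spin":0}
    - {"xyz":[0,0,0.3],"spin":0}
    - {"xyz":[0,0,0.2],"spin":0}
    - {"xyz":[0,0,0.04],"spin":0}
    - {"xyz":[0,0,0],"spin":0}
    - {"xyz":[0,0,0],"spin":0}
    - {"xyz":[0,0,0],"spin":0}
    - {"xyz":[0,0,0],"spin":0}
    - {"xyz":[0,0,0],"spin":0}
    - {"xyz":[0,0,0],"spin":0}

```text
time: 29.25
tool_pos: [431.2, 66.5, 10.7]
tcp_rot: [3.142, 0.0, 3.142]
contact_force: [0.2, 0.1, -0.5]
grip_width: 92.1
finger_force: 0.0
```

jog_arm:
  targets:
    - {"xyz":[0,0,0],"spin":0}
    - {"xyz":[0,0,0],"spin":0}
    - {"xyz":[0,0,0],"spin":0}
    - {"xyz":[0,0,0],"spin":0}
    - {"xyz":[0,0,0],"spin":0}
    - {"xyz":[0,0,0],"spin":0}
    - {"xyz":[0,0,0],"spin":0}
    - {"xyz":[0,0,0],"spin":0}
    - {"xyz":[0,0,0],"spin":0}
    - {"xyz":[0,0,0],"spin":0}
  gripper: 0

```text
time: 30.5
tool_pos: [431.2, 66.5, 10.7]
tcp_rot: [3.142, 0.0, 3.142]
contact_force: [-0.3, 0.4, -0.6]
grip_width: 59.9
finger_force: 29.7
```

jog_arm:
  targets:
    - {"xyz":[0,0,-0.1],"spin":0}
    - {"xyz":[0,0,-0.2],"spin":0}
    - {"xyz":[0,0,-0.3],"spin":0}
    - {"xyz":[0,0,-0.3],"spin":0}
    - {"xyz":[0,0,0],"spin":0}
    - {"xyz":[0,0,0],"spin":0}
    - {"xyz":[0,0,0],"spin":0}
    - {"xyz":[0,0,0],"spin":0}
    - {"xyz":[0,0,0],"spin":0}
    - {"xyz":[0,0,0],"spin":0}

```text
time: 31.75
tool_pos: [431.2, 66.5, 82.5]
tcp_rot: [3.141, -0.0, -3.142]
contact_force: [0.7, -0.6, -1.1]
grip_width: 60.1
finger_force: 29.7
```

Run:
```python
from h import *
s=bot.capture("side")
cv2.imwrite("pics/a5.png",cv2.resize(s[200:355,290:430],(560,600),interpolation=2));print(bot.get_obs()['tool_pos'])
```

```text
[431.18035921  66.47582496  82.61523201]
```

View pics/a5.png

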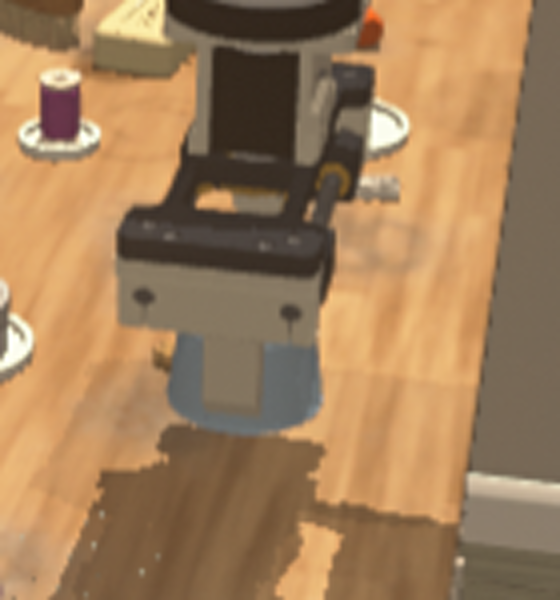

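The cap is held level (crop (245,380)). Carrying it to tray d.

jog_arm:
  targets:
    - {"xyz":[0,-0.3,0],"spin":0}
    - {"xyz":[-0.02,-0.6,0],"spin":0}
    - {"xyz":[-0.02,-0.6,0],"spin":0}
    - {"xyz":[-0.02,-0.6,0],"spin":0}
    - {"xyz":[-0.02,-0.6,0],"spin":0}
    - {"xyz":[-0.02,-0.6,0],"spin":0}
    - {"xyz":[-0.02,-0.6,0],"spin":0}
    - {"xyz":[-0.02,-0.6,0],"spin":0}
    - {"xyz":[-0.02,-0.6,0],"spin":0}
    - {"xyz":[-0.015,-0.47,0],"spin":0}

```text
time: 33.05
tool_pos: [445.0, -381.1, 82.5]
tcp_rot: [-3.141, 0.0, 3.141]
contact_force: [1.2, -0.5, -0.8]
grip_width: 59.9
finger_force: 29.7
```

jog_arm:
  targets:
    - {"xyz":[0,0,0],"spin":0}
    - {"xyz":[0,0,0.3],"spin":0}
    - {"xyz":[0,0,0.3],"spin":0}
    - {"xyz":[0,0,0.15],"spin":0}
    - {"xyz":[0,0,0.05],"spin":0}
    - {"xyz":[0,0,0],"spin":0}
    - {"xyz":[0,0,0],"spin":0}
    - {"xyz":[0,0,0],"spin":0}
    - {"xyz":[0,0,0],"spin":0}
    - {"xyz":[0,0,0],"spin":0}

```text
time: 34.3
tool_pos: [445.3, -379.2, 18.8]
tcp_rot: [-3.142, 0.0, 3.142]
contact_force: [1.1, 0.4, -2.2]
grip_width: 60.1
finger_force: 29.7
```

jog_arm:
  targets:
    - {"xyz":[0,0,0.04],"spin":0}
    - {"xyz":[0,0,0.02],"spin":0}
    - {"xyz":[0,0,0],"spin":0}
    - {"xyz":[0,0,0],"spin":0}
    - {"xyz":[0,0,0],"spin":0}
    - {"xyz":[0,0,0],"spin":0}
    - {"xyz":[0,0,0],"spin":0}
    - {"xyz":[0,0,0],"spin":0}
    - {"xyz":[0,0,0],"spin":0}
    - {"xyz":[0,0,0],"spin":0}

```text
time: 35.55
tool_pos: [445.2, -379.1, 13.9]
tcp_rot: [3.142, 0.0, 3.142]
contact_force: [-0.3, 0.1, -0.4]
grip_width: 59.9
finger_force: 29.7
```

jog_arm:
  targets:
    - {"xyz":[0,0,0],"spin":0}
    - {"xyz":[0,0,0],"spin":0}
    - {"xyz":[0,0,0],"spin":0}
    - {"xyz":[0,0,0],"spin":0}
    - {"xyz":[0,0,-0.2],"spin":0}
    - {"xyz":[0,0,-0.5],"spin":0}
    - {"xyz":[0,0,-0.5],"spin":0}
    - {"xyz":[0,0,-0.5],"spin":0}
    - {"xyz":[0,0,0],"spin":0}
    - {"xyz":[0,0,0],"spin":0}
  gripper: 95

```text
time: 36.8
tool_pos: [445.0, -378.8, 150.0]
tcp_rot: [3.141, -0.0, -3.142]
contact_force: [0.3, -0.1, 0.0]
grip_width: 87.3
finger_force: 0.0
```

jog_arm:
  targets:
    - {"xyz":[0,0.5,0],"spin":0}
    - {"xyz":[0,0.6,0],"spin":0}
    - {"xyz":[0,0.6,0],"spin":0}
    - {"xyz":[0,0.6,0],"spin":0}
    - {"xyz":[0,0.6,0],"spin":0}
    - {"xyz":[0,0.6,0],"spin":0}
    - {"xyz":[0,0.6,0],"spin":0}
    - {"xyz":[0,0.6,0],"spin":0}
    - {"xyz":[0,0.6,0],"spin":0}
    - {"xyz":[0,0,0],"spin":0}

```text
time: 38.05
tool_pos: [444.0, 47.5, 148.9]
tcp_rot: [3.141, -0.003, -3.137]
contact_force: [-0.1, -0.9, -0.8]
grip_width: 86.9
finger_force: 0.0
```

Run:
```python
from h import *
s=bot.capture("side");t=bot.capture("top")
a=t[190:330,260:480].copy();o=cv2.resize(a,None,fx=3.6,fy=3.6,interpolation=2)
b=cv2.resize(s[200:310,250:410],None,fx=0.8,fy=0.8)
for p,r in (([603,-321.2,46],12.5),([458.7,-175.7,35],18.5),([591,-60.6,35],25),([445.3,-379,43],28)):
    q=(circ("top",p,r)+.5-[260,190])*3.6; cv2.polylines(o,[q.astype(np.int32)],True,(0,0,255),1)
cv2.imwrite("pics/a6.png",o)
cv2.imwrite("pics/a7.png",cv2.resize(s[190:320,240:420],None,fx=4,fy=4,interpolation=2))
```

```text
(no output)
```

View pics/a6.png

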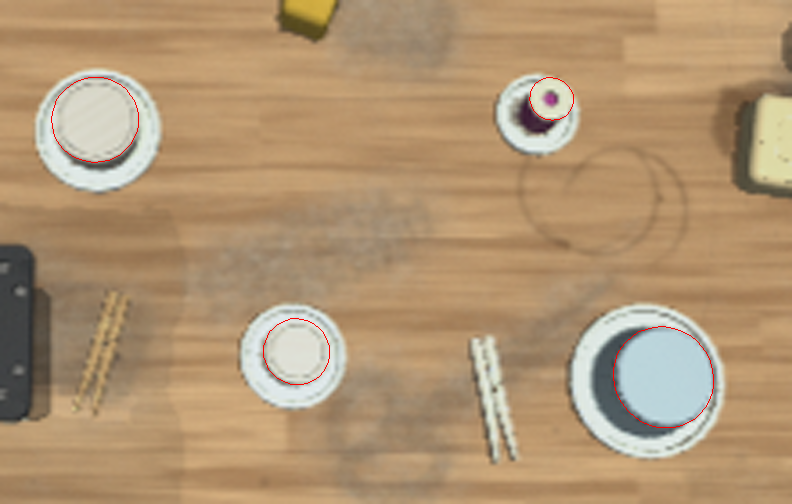

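View pics/a7.png

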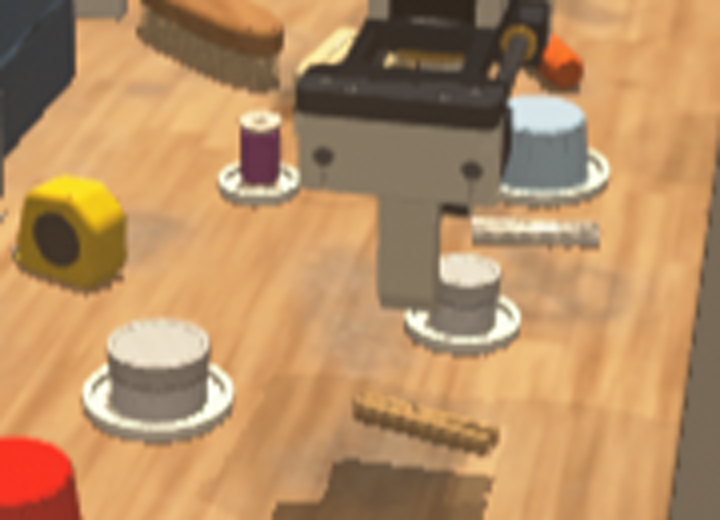

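All four pieces stand upright at the expected centres: spool crop (551,98), narrow tin (296,351), wide tin (95,119), cap (663,376). Every top edge fits its overlay and the arm is clear.

```bash
python3 -c "
from plant import bot
print(bot.close_job())"
```

```text
the job is handed in; nothing more can be done
None
```

The tower is apart and the job handed in at about 38 s: in the last pictures spool, narrow tin, wide tin and blue cap each stood upright, centred in their own trays, with the arm clear; no verdict was returned.

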